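# Hang the mincer plate on the revolving plate tree

## Robot

A 7-joint arm with a two-finger parallel gripper is mounted at the origin on a cart in front of the work surface, level with it; the furniture and walls round the work are solid. World frame = base frame: x ahead of the robot, y to its left, z up, the work surface at z = 0. Lengths are in m, angles in rad, forces in N, time in s.
With the tool pointing down it reaches from about 0.4 to 0.85 m from the base axis. Payload 4.5 kg.
Tool frame: the origin (TCP) lies at the very end of the fingers, on their centre line; the grasp point (between the pads) lies 19 mm behind it; z points along the fingers, y is the line along which they close (so a half turn about z gives the same grasp; the last joint's range is limited). The gripper opens to 88 mm and grips with 3 to 60 N. Pads are 18 mm wide; open, the fingers measure 123 mm over their backs; the gripper's body (75 mm by 187 mm) begins 45 mm behind the grasp point.
Start: joints at [-1.303, 0.689, -0.195, 1.565, 0.157, 0.902, -0.215], TCP at [0.145, 0.608, 0.239] pointing down, gripper open.
Joint ranges: [-3.01, 3.01], [-0.46, 2.08], [-1.47, 1.51], [0.13, 2.56], [-1, 4.14], [0.04, 2.09], [-2.66, 2.66]. Speed limits (rad/s): [2.57, 2.57, 3.14, 3.14, 3.14, 3.14, 3.14].

## Interface

Orientations are given as a unit quaternion [w, x, y, z].
In Python, from plant import state, get_image, camera_model, sign_off gives the robot as it stands.
- The arm moves only by the tool drive_tool, never from a script. Its argument "series" is a list of rows, each a list of 3 entries, a list of its own where there are three numbers: the shift along the tool's x, y, z in units of 30 mm (1.0 is 30 mm), then the turn, a rotation vector about the tool's x, y, z in degrees, then the finger opening in mm, from 0 to 88.1. In form: [[[x, y, z], [ax, ay, az], gripper], ...]. A call has 1 to 20 rows; each row shifts and turns the commanded pose from where the row before left it, along the tool's axes as they then stand; what a row does not reach is not made up. A row lasts 1/10 s, in which the tool goes at most 50 mm and 8.59 degrees, less where a joint would pass 70% of its speed; a pose out of reach is approached as far as the arm can. A call is refused whole if a number of a shift passes 1 or a number of a turn 8.59, either way. A call with a gripper value outside its range is refused whole. The fingers move at their own pace and stop on an object; "squeeze" is the grip in N (left out, the last holds). Time passes only in rows, so rows that do not move let the fingers close. It gives the time, the measured TCP pose, the force, the opening and the grip force at its end, in the units of the state.
- state(): the state, without advancing time (a new reading comes with each control period).
- get_image(name): name is "scene" or "top" or "wrist"; returns (picture, depth): 480x640x3 uint8, red, green, blue; 480x640 float32, m along the optical axis (not along the pixel's ray), 0 where there is no reading.
- camera_model(name): a dict with "fov_y" (degrees; the focal length in pixels is half the picture's height over the tangent of half this angle, whatever the lens; pixels are square), "cx", "cy" (the principal point, pixels), "R" (3x3) and "t" (3): a world point X has camera coordinates R X + t; the wrist camera has in their place "hand_eye" (4x4, takes a point from camera to tool coordinates, whose origin is the TCP and whose axes are the flange's). Camera axes: x right, y down, z forward; pixel columns grow to the right and rows downward; lengths in m; the calibration is good to about 2 mm. A picture is of the moment at which its call begins: read the wrist's pose just before it. camera_model takes no time and is no camera call.
- sign_off(): hands the job in; it is judged then, once.
The state is a dict: "time": time; "joint_positions": joint angles; "dq": joint speeds; "joint_torque": joint torques, N m; "eef_pos": TCP position; "tool_rot": TCP orientation; "wrist_force": force on the tool from outside, world axes, zero at the start; "moment": the same for the moment, N m; "grip_width": finger opening in m; "finger_force": force on a finger pad.
Only numpy, scipy, OpenCV 4.12 (cv2) and the standard library are available. Lean on these libraries where they do the work, as an engineer would, in place of code of your own. Each camera call takes 0.05 s, during which the arm holds its last target. There are 200 camera calls.

## Task

Put the washed mincer plate that stands in the wire drying rack back on the plate tree: turn the tree until its one bare prong points to the front, your side of the worktop, then hang the plate on that prong by its centre hole, push it fully home against the prong's collar and let go. The bare prong has been knocked askew in its joint, so feel for it and work gently: never ram the plate or your fingers against the tree. The plates that hang there already must stay on, and everything else stays where it is.

Things in the scene. Friction and masses are not known exactly. Their poses are not given: they have to be found in the camera images.
- stand: the plate tree, bare metal, fixed: round foot 160 mm across and 19 mm high, a post, and on it a turning hub 41 mm across, its top 169 mm above the worktop, with four prongs at quarter turns. Three carry plates (tops at 191 mm), one is bare. Origin on the post's axis at the worktop, z up; it does not turn with the hub
- hub (a point): point on the post's axis, 150 mm above the worktop, turning with the hub: -x is the level direction in which the bare prong's fork faces, z up. The hub turns about this z axis any number of turns either way; its bearing is stiff (0.3 N m) and stays where it is left. Push a prong to turn it
- socket (a point): upright pin of the bare prong's fork, 30 mm from the post's axis, 150 mm above the worktop; axes as hub. The prong, a round-ended rod 7 mm thick, slopes 8 degrees up and outward from here. Its collar, 24 mm across, has its outer face 18 mm out from the pin: there a plate is home, its centre 22 mm out from the pin. The other prongs are alike
- straight_end (a point): where the bare prong's end would be if it were straight: 75 mm out from the pin, 160 mm above the worktop, on the hub. But it has been knocked askew: its end stands 8 to 18 mm to one side of here (level), which way and how far no reading tells. It swings about the pin only when pushed with some 5 N at its end, and stays
- front (a point): fixed mark on the worktop, midway along its front edge, the robot's side; its x axis points level, away from the robot, square to that edge. The bare prong's fork points to the front when it faces against this x axis
- plate: the plate to hang: a flat steel disc 82 mm across, 8 mm thick, standing on edge, with a round bore of 14 mm through its middle; the perforations round it are 6 mm and admit no prong. 0.18 to 0.29 kg. Origin at its very centre, x along the bore (level), z up. On a prong it hangs 3 mm below the rod's axis
- rack: wire drying rack, fixed, 110 x 96 mm, 60 mm high, origin under its centre on the worktop. The plate stands across its x axis in the middle slot, its centre 58 mm above the worktop; the wire hoops either side leave 12.5 mm and reach to its middle, so its upper half is free to grip. Lift it straight up
- hung_right: another 82 x 8 mm mincer plate, bore 14 mm, hanging loosely on the tree's prong a quarter turn anticlockwise, seen from above, from the bare one; origin at its centre, about 150 mm above the worktop
- hung_back: another 82 x 8 mm mincer plate, bore 14 mm, hanging loosely on the tree's prong across the post from the bare one; origin at its centre, about 150 mm above the worktop
- hung_left: another 82 x 8 mm mincer plate, bore 14 mm, hanging loosely on the tree's prong a quarter turn clockwise, seen from above, from the bare one; origin at its centre, about 150 mm above the worktop
- peeler: peeler, 170 x 25 x 18 mm, lying; leave it; origin under its middle

How it is judged:
By the outcome, as a careful person would: the job done as asked, in the order asked, and still so for the second after the job is handed in, with the robot touching nothing.
It also fails if it takes over 61 s, if anything falls off the work surface, if the arm or the gripper's body presses on something with over 40 N, if the wrist force passes 120 N, or if a joint passes its speed limit or range.

## Working session

There is one attempt and no reset: what is moved stays moved. The work goes in short steps, Python scripts to look and compute and a tool call to move; the robot and the scene stay as the last step left them, time stands still between calls to the robot, and variables do not carry over. Pictures are saved under pics/ and viewed, at most 10 in all, crops included, and the job is handed in when it is done.

Besides the shell and the picture viewer there is one more tool, called after "Call:" by a JSON object that holds its "api" and its "payload", one argument or row to a line. drive_tool: Moves the arm, as the interface text tells. Its arguments: {"type":"object","properties":{"series":{"type":"array","items":{"type":"array"}},"squeeze":{"type":"number"}},"required":["series"]}

```bash
ls; mkdir -p pics; python3 - <<'E'
from plant import *
import cv2,numpy as np
s=state();print({k:np.round(v,3).tolist() for k,v in s.items()})
for n in("scene","top"):
    im,d=get_image(n);np.savez(f"pics/{n}0.npz",im=im,d=d);cv2.imwrite(f"pics/{n}0.png",im[:,:,::-1])
    m=camera_model(n);print(n,m)
print(camera_model("wrist"))
E
```

```text
pics
{'time': 0.0, 'joint_positions': [-1.303, 0.69, -0.195, 1.566, 0.157, 0.902, -0.215], 'dq': [0.001, -0.0, 0.001, 0.001, -0.002, -0.0, 0.001], 'joint_torque': [-0.001, -52.757, -1.267, -15.343, -0.053, 0.006, 0.0], 'eef_pos': [0.145, 0.607, 0.238], 'tool_rot': [-0.0, 0.117, 0.993, -0.001], 'wrist_force': [0.279, 0.126, -0.536], 'moment': [-0.029, -0.005, 0.014], 'finger_force': 0.0, 'grip_width': 0.088}
scene {'fov_y': 55.33736588424505, 'cx': 319.19626413532967, 'cy': 244.49930406474118, 'R': array([[ 0.49760531, -0.86739868, -0.00291373],
       [-0.61033115, -0.34774114, -0.7117387 ],
       [ 0.61634799,  0.3559433 , -0.70243827]]), 't': array([-0.27365562,  0.39820929,  0.62262651])}
top {'fov_y': 47.69241084232125, 'cx': 322.64018025184913, 'cy': 236.59084007424045, 'R': array([[-0.010021  , -0.99994378,  0.00346532],
       [-0.98086197,  0.00915577, -0.19448898],
       [ 0.19444632, -0.00534798, -0.98089858]]), 't': array([-0.01677581,  0.52833341,  1.20339061])}
{'fov_y': 66.56260065228885, 'cx': 316.1581825097455, 'cy': 242.06111501062892, 'hand_eye': array([[-6.16610061e-04, -9.51780607e-01, -3.06778905e-01,
         7.93175707e-02],
       [ 9.99999792e-01, -5.28286907e-04, -3.70940433e-04,
        -1.35928624e-04],
       [ 1.90986631e-04, -3.06779070e-01,  9.51780734e-01,
        -1.45399612e-01],
       [ 0.00000000e+00,  0.00000000e+00,  0.00000000e+00,
         1.00000000e+00]])}
```

View pics/scene0.png

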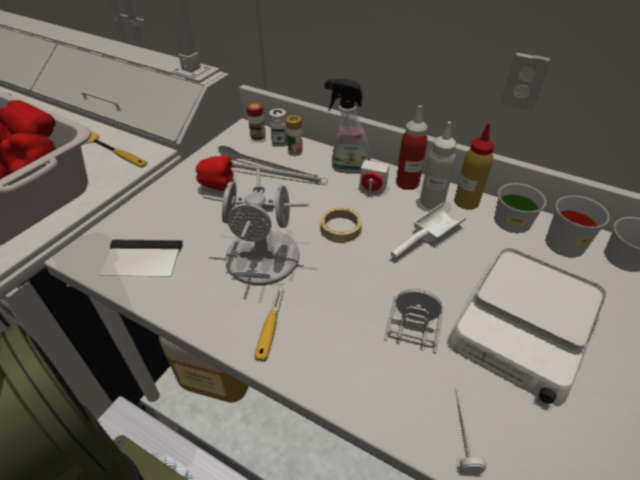

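View pics/top0.png

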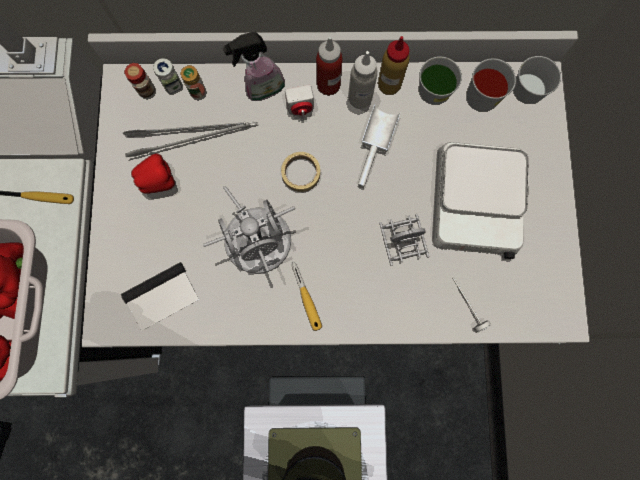

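The scene view shows the tree at about (258,220) and the rack at (415,315). In the top view the tree is at (255,232), the rack at (405,240) and the peeler at (308,300). I'll zoom in on the tree and measure.

```bash
cat > h.py <<'E'
import numpy as np,cv2
from plant import *
def K(m):
    f=240/np.tan(np.radians(m["fov_y"]/2));return f,m["cx"],m["cy"]
def cloud(n,d,pose=None):
    m=camera_model(n);f,cx,cy=K(m);v,u=np.mgrid[:480,:640]
    P=np.stack([(u-cx)/f*d,(v-cy)/f*d,d],-1)
    if n=="wrist":
        H=m["hand_eye"];p,R=pose;return (P@H[:3,:3].T+H[:3,3])@R.T+p
    return (P-m["t"])@m["R"]
def quatR(q):
    from scipy.spatial.transform import Rotation as R
    return R.from_quat([q[1],q[2],q[3],q[0]]).as_matrix()
E
python3 - <<'E'
from h import *
out=[]
for n,(x,y,w,h) in dict(top=(195,175,125,115),scene=(205,160,110,125)).items():
    z=np.load(f"pics/{n}0.npz");c=z["im"][y:y+h,x:x+w,::-1]
    out.append(cv2.resize(c,(400,400),interpolation=cv2.INTER_CUBIC))
cv2.imwrite("pics/crop0.png",np.hstack(out))
for n in("top","scene"):
    z=np.load(f"pics/{n}0.npz");P=cloud(n,z["d"])
    ok=(z["d"]>0)
    m=camera_model(n);f,cx,cy=K(m)
    def pix(u,v): return P[v,u].round(3)
    a=P[ok]
    # tree: center guess
    c0=np.array([.0,.0])
    g=P[232,252] if n=="top" else P[215,258]
    print(n,"g",g)
    s=a[(np.hypot(a[:,0]-g[0],a[:,1]-g[1])<.16)]
    top=s[(s[:,2]>.155)&(s[:,2]<.176)];print("hubtop",len(top),np.median(top,0))
    foot=s[(s[:,2]>.012)&(s[:,2]<.024)];print("foot",foot.min(0),foot.max(0))
    for lo,hi in((.1,.21),):
        q=s[(s[:,2]>lo)&(s[:,2]<hi)];np.save(f"pics/tree_{n}.npy",q)
    r0=P[240,405] if n=="top" else P[310,415]
    s=a[(np.hypot(a[:,0]-r0[0],a[:,1]-r0[1])<.12)&(a[:,2]>.065)&(a[:,2]<.11)]
    print("plate",r0,len(s),s.mean(0),s.min(0),s.max(0))
    C=np.cov(s[:,:2].T);w,V=np.linalg.eigh(C);print(w**.5,V[:,0])
E
```

```text
top g [0.51643346 0.1268011  0.16748251]
hubtop 1119 [0.52308343 0.13105352 0.16227066]
foot [0.39470751 0.01344047 0.01200049] [0.66202457 0.21263897 0.02399536]
plate [ 0.52703096 -0.21937945  0.00623148] 212 [ 0.53738479 -0.22648599  0.08336108] [ 0.51728513 -0.32181126  0.06509669] [ 0.61389292 -0.17757598  0.10194648]
[0.00880758 0.04376981] [-0.84131709 -0.54054191]
scene g [0.49331764 0.09720439 0.16548107]
hubtop 1332 [0.51668694 0.12016242 0.16209515]
foot [ 0.35806885 -0.00184291  0.01200014] [0.60716981 0.20774049 0.02396277]
plate [ 0.52698443 -0.21588213  0.04428432] 560 [ 0.53175064 -0.22371514  0.08097261] [ 0.51817104 -0.31835477  0.06503671] [ 0.60823335 -0.18005582  0.09872915]
[0.00703981 0.0297845 ] [-0.89111428 -0.45377896]
```

View pics/crop0.png

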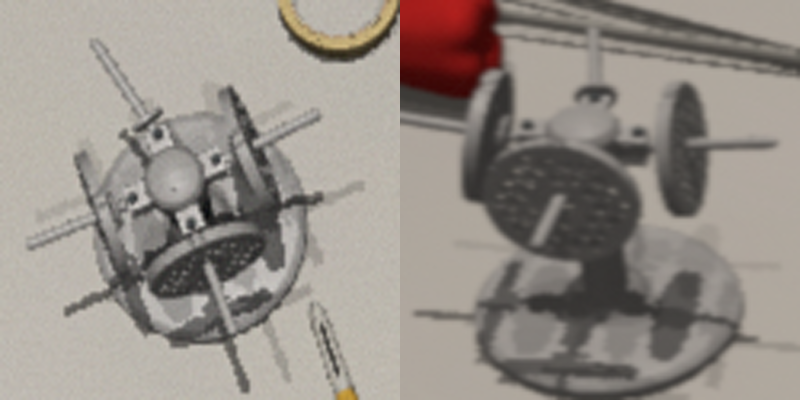

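The crop's left half (top view) shows the bare prong pointing up-left, tip at crop (95,40) and collar at (145,115). The plate-carrying tips are at right (320,115), left (30,243) and front (229,332), with the hub cap at (175,180). I'll cast these tips to points.

```bash
cat >> h.py <<'E'
def cast(n,u,v,z):
    m=camera_model(n);f,cx,cy=K(m);d=m["R"].T@np.array([(u-cx)/f,(v-cy)/f,1]);o=-m["R"].T@m["t"]
    return o+d*(z-o[2])/d[2]
E
python3 - <<'E'
from h import *
T={}
for k,(a,b,z) in dict(bare=(95,40,.16),right=(320,115,.16),left=(30,243,.16),front=(229,332,.16),hub=(175,178,.169),collar=(146,115,.153)).items():
    T[k]=cast("top",195+a*125/400,175+b*115/400,z);print(k,T[k].round(4))
x=T["right"]-T["left"];print("axis az bare by L-R",np.degrees(np.arctan2(x[1],x[0]))+90,"mid",(T["right"]+T["left"])/2)
for k in T:
    d=T[k]-T["hub"];print(k,np.degrees(np.arctan2(d[1],d[0])).round(1),np.hypot(d[0],d[1]).round(4))
for n in("top","scene"):
    z=np.load(f"pics/{n}0.npz");P=cloud(n,z["d"]);a=P[z["d"]>0]
    f=a[(abs(a[:,2]-.019)<.005)&(np.hypot(a[:,0]-.52,a[:,1]-.125)<.11)]
    s=a[(np.hypot(a[:,0]-.525,a[:,1]+.217)<.055)&(a[:,2]>.070)&(a[:,2]<.106)]
    C=np.cov(s[:,:2].T);w,V=np.linalg.eigh(C);print(n,len(s),s.mean(0),s[:,2].max(),w**.5,V[:,0],s.min(0),s.max(0))
    t=s[s[:,2]>.093];print("top strip",len(t),t.mean(0))
    h=a[(np.hypot(a[:,0]-.517,a[:,1]-.125)<.03)&(a[:,2]>.1655)&(a[:,2]<.175)];print("hub",h.mean(0),len(h))
E
```

```text
bare [0.6183 0.1879 0.16  ]
right [0.5692 0.037  0.16  ]
left [0.4913 0.2273 0.16  ]
front [0.4359 0.0962 0.16  ]
hub [0.5287 0.1317 0.169 ]
collar [0.5721 0.1538 0.153 ]
axis az bare by L-R 22.258090464546996 mid [0.53027792 0.13215644 0.16      ]
bare 32.1 0.1058
right -66.8 0.103
left 111.3 0.1027
front -159.1 0.0993
hub 0.0 0.0
collar 27.0 0.0488
top 169 [ 0.52813125 -0.21443352  0.08711676] 0.10194647585305512 [0.00273925 0.02120246] [-0.97680051 -0.21415125] [ 0.51728513 -0.25289145  0.0702919 ] [ 0.54037945 -0.17912705  0.10194648]
top strip 56 [ 0.52945907 -0.21701781  0.09603274]
hub [0.52921837 0.1330359  0.16840998] 165
scene 440 [ 0.5287853  -0.21972743  0.08446628] 0.09872915464618363 [0.00249203 0.01977414] [-0.97557791 -0.2196537 ] [ 0.51817104 -0.25755751  0.07001459] [ 0.5428602  -0.18213892  0.09872915]
top strip 90 [ 0.53019123 -0.21930265  0.09523143]
hub [0.52949227 0.13018033 0.1673692 ] 121
```

```bash
cat >> h.py <<'E'
from scipy.spatial.transform import Rotation as Ro
def down(az,tx=0,ty=0):
    "tool pointing down, tool y at azimuth az (deg), then tilted tx,ty about tool axes"
    c,s=np.cos(np.radians(az)),np.sin(np.radians(az))
    return Ro.from_matrix(np.array([[-s*-1,c,0],[-c,s,0],[0,0,-1]]))*Ro.from_euler("xy",[tx,ty],degrees=True)
def cur():
    s=state();q=s["tool_rot"];return s["eef_pos"],Ro.from_quat([q[1],q[2],q[3],q[0]])
def rows(path,g,p=None,R=None):
    "path: list of (pos,Rot); from current pose; print rows rounded"
    if p is None: p,R=cur()
    p=np.array(p);out=[]
    for q,S in path:
        d=np.round(R.inv().apply(np.array(q)-p)/.03,2);w=np.round((R.inv()*S).as_rotvec(degrees=True),1)
        p=p+R.apply(d*.03);R=R*Ro.from_rotvec(w,degrees=True);out.append([d.tolist(),w.tolist(),g])
    for i in range(0,len(out),20): print(str(out[i:i+20]).replace(" ",""))
    return p,R
def lin(p0,a0,p1,a1,n,**k):
    return [(np.array(p0)+(np.array(p1)-p0)*t,down(a0+(a1-a0)*t,**k)) for t in np.arange(1,n+1)/n]
E
python3 - <<'E'
from h import *
p,R=cur();a0=np.degrees(np.arctan2(*R.as_matrix()[[1,0],1]));print(p,a0,(R.inv()*down(a0)).magnitude())
e=[.605,.178,.238]
p,R=rows(lin(p,a0,e,-59,24),60)
rows(lin(e,-59,[.605,.178,.178],-59,3),60,p,R)
E
```

```text
Traceback (most recent call last):
  File "h.py", line 21, in down
    return Ro.from_matrix(np.array([[-s*-1,c,0],[-c,s,0],[0,0,-1]]))*Ro.from_euler("xy",[tx,ty],degrees=True)
           ~~~~~~~~~~~~~~^^^^^^^^^^^^^^^^^^^^^^^^^^^^^^^^^^^^^^^^^^^
  File "scipy/spatial/transform/_rotation.pyx", line 1143, in scipy.spatial.transform._rotation.Rotation.from_matrix
ValueError: Non-positive determinant (left-handed or null coordinate frame) in rotation matrix 0: [[ 0.97281393  0.2315881   0.        ]
 [-0.2315881   0.97281393  0.        ]
 [ 0.          0.         -1.        ]].
```

```bash
sed -i 's/\[-s\*-1,c,0\],\[-c,s,0\]/[-s,c,0],[c,s,0]/' h.py
python3 - <<'E'
from h import *
p,R=cur();a0=np.degrees(np.arctan2(*R.as_matrix()[[1,0],1]));print(p,a0,(R.inv()*down(a0)).magnitude())
e=[.605,.178,.238]
p,R=rows(lin(p,a0,e,-59,24),60)
rows(lin(e,-59,[.605,.178,.178],-59,3),60,p,R)
E
```

```text
[0.14469182 0.6074302  0.2380023 ] 76.60941200712261 0.0016572432637873135
[[[-0.76,-0.43,0.0],[-0.1,0.0,5.7],60],[[-0.8,-0.36,0.0],[0.0,0.0,5.6],60],[[-0.83,-0.27,0.0],[0.0,0.0,5.7],60],[[-0.85,-0.19,0.0],[0.0,0.0,5.6],60],[[-0.87,-0.11,0.0],[0.0,0.0,5.7],60],[[-0.87,-0.02,0.0],[0.0,0.0,5.6],60],[[-0.88,0.07,0.0],[0.0,0.0,5.7],60],[[-0.86,0.15,0.0],[0.0,0.0,5.6],60],[[-0.84,0.23,0.0],[0.0,0.0,5.7],60],[[-0.81,0.32,0.0],[0.0,0.0,5.6],60],[[-0.78,0.4,0.0],[0.0,0.0,5.7],60],[[-0.74,0.47,0.0],[0.0,0.0,5.6],60],[[-0.69,0.54,0.0],[0.0,-0.0,5.7],60],[[-0.63,0.6,0.0],[0.0,-0.0,5.6],60],[[-0.57,0.67,0.0],[0.0,-0.0,5.7],60],[[-0.5,0.72,0.0],[0.0,-0.0,5.6],60],[[-0.42,0.76,0.0],[0.0,-0.0,5.7],60],[[-0.35,0.8,0.0],[0.0,-0.0,5.6],60],[[-0.27,0.83,0.0],[0.0,-0.0,5.7],60],[[-0.19,0.86,0.0],[0.0,-0.0,5.6],60]]
[[[-0.1,0.87,0.0],[0.0,-0.0,5.7],60],[[-0.01,0.87,0.0],[0.0,-0.0,5.6],60],[[0.07,0.87,0.0],[0.0,-0.0,5.7],60],[[0.16,0.86,0.0],[0.0,-0.0,5.6],60]]
[[[-0.0,0.0,0.67],[0.0,-0.0,0.0],60],[[-0.0,0.0,0.67],[0.0,-0.0,0.0],60],[[-0.0,0.0,0.66],[0.0,-0.0,0.0],60]]
```

Call:
{"api": "drive_tool", "payload": {
  "series": [
    [[-0.76, -0.43, 0], [0, 0, 5.7], 60],
    [[-0.8, -0.36, 0], [0, 0, 5.6], 60],
    [[-0.83, -0.27, 0], [0, 0, 5.7], 60],
    [[-0.85, -0.19, 0], [0, 0, 5.6], 60],
    [[-0.87, -0.11, 0], [0, 0, 5.7], 60],
    [[-0.87, -0.02, 0], [0, 0, 5.6], 60],
    [[-0.88, 0.07, 0], [0, 0, 5.7], 60],
    [[-0.86, 0.15, 0], [0, 0, 5.6], 60],
    [[-0.84, 0.23, 0], [0, 0, 5.7], 60],
    [[-0.81, 0.32, 0], [0, 0, 5.6], 60],
    [[-0.78, 0.4, 0], [0, 0, 5.7], 60],
    [[-0.74, 0.47, 0], [0, 0, 5.6], 60],
    [[-0.69, 0.54, 0], [0, 0, 5.7], 60],
    [[-0.63, 0.6, 0], [0, 0, 5.6], 60],
    [[-0.57, 0.67, 0], [0, 0, 5.7], 60],
    [[-0.5, 0.72, 0], [0, 0, 5.6], 60],
    [[-0.42, 0.76, 0], [0, 0, 5.7], 60],
    [[-0.35, 0.8, 0], [0, 0, 5.6], 60],
    [[-0.27, 0.83, 0], [0, 0, 5.7], 60],
    [[-0.19, 0.86, 0], [0, 0, 5.6], 60]
  ]
}}

```text
time: 2.1
eef_pos: [0.5287, 0.2493, 0.2383]
tool_rot: [-0.0, 0.893, 0.449, -0.0]
wrist_force: [-0.6, 0.6, 0.2]
grip_width: 0.0598
finger_force: 0.0
```

Call:
{"api": "drive_tool", "payload": {
  "series": [
    [[-0.1, 0.87, 0], [0, 0, 5.7], 60],
    [[0, 0.87, 0], [0, 0, 5.6], 60],
    [[0.07, 0.87, 0], [0, 0, 5.7], 60],
    [[0.16, 0.86, 0], [0, 0, 5.6], 60],
    [[0, 0, 0.67], [0, 0, 0], 60],
    [[0, 0, 0.67], [0, 0, 0], 60],
    [[0, 0, 0.5], [0, 0, 0], 60],
    [[0, 0, 0], [0, 0, 0], 60],
    [[0, 0, 0], [0, 0, 0], 60]
  ]
}}

```text
time: 3.0
eef_pos: [0.6052, 0.1789, 0.1834]
tool_rot: [0.0, 0.964, 0.267, -0.0]
wrist_force: [1.0, -0.5, 0.4]
grip_width: 0.0599
finger_force: 0.0
```

```bash
python3 - <<'E'
from h import *
p,R=cur();print(p,R.as_matrix()[:,1],state()["joint_positions"],state()["wrist_force"])
im,d=get_image("wrist");np.savez("pics/w1.npz",im=im,d=d);cv2.imwrite("pics/w1.png",im[:,:,::-1])
P=cloud("wrist",d,(p,R.as_matrix()))
# rod points: away from hub, z .145-.17, beyond r 60
ax=np.array([.529,.132]);r=np.hypot(P[...,0]-ax[0],P[...,1]-ax[1]);az=np.degrees(np.arctan2(P[...,1]-ax[1],P[...,0]-ax[0]))
for a,b in((-10,60),(100,125),(-80,-55)):
    k=(d>0)&(r>.062)&(r<.115)&(P[...,2]>.14)&(P[...,2]<.175)&(az>a)&(az<b);q=P[k]
    if len(q)>10:
        c=q.mean(0);w,V=np.linalg.eigh(np.cov((q-c).T));v=V[:,2]*np.sign(V[:2,2]@(c[:2]-ax));i=np.argmax(r[k]);print(len(q),c,v,np.degrees(np.arctan2(v[1],v[0])),"tip",q[i])
k=(d>0)&(r<.03)&(P[...,2]>.16);print("hub",P[k].mean(0),P[k].max(0),P[k].min(0))
E
```

```text
[0.60522388 0.17893922 0.18344343] [ 5.15197415e-01 -8.57071525e-01 -1.59162686e-04] [-0.56925016  0.79628443  0.39204112  1.61752645 -0.38800309  0.80645487
 -1.04150527] [ 1.03329518 -0.50821676  0.4055258 ]
1039 [0.60340429 0.17648449 0.15966866] [0.79857456 0.58799008 0.12863259] 36.364198999988524 tip [0.62096631 0.18924328 0.16166573]
112 [0.56074818 0.07076958 0.15740294] [-0.47313397 -0.71031539  0.52114902] -123.66718703544296 tip [0.55962153 0.06580459 0.15884507]
hub [0.53493022 0.13469852 0.16624117] [0.55090132 0.16150905 0.17039542] [0.51029622 0.10519591 0.16000578]
```

Call:
{"api": "drive_tool", "payload": {
  "series": [
    [[0, 0, 0.4], [0, 0, 0], 60],
    [[0, 0, 0.4], [0, 0, 0], 60],
    [[0, 0, 0.4], [0, 0, 0], 40],
    [[0, 0, 0], [0, 0, 0], 25],
    [[0, 0, 0], [0, 0, 0], 15],
    [[0, 0, 0], [0, 0, 0], 15],
    [[0, 0, 0], [0, 0, 0], 15],
    [[-0.002, -0.104, 0], [0, 0, -2], 15],
    [[-0.002, -0.104, 0], [0, 0, -2], 15],
    [[-0.007, -0.208, 0], [0, 0, -4], 15],
    [[-0.007, -0.208, 0], [0, 0, -4], 15],
    [[-0.007, -0.208, 0], [0, 0, -4], 15],
    [[-0.007, -0.208, 0], [0, 0, -4], 15]
  ],
  "squeeze": 5
}}

```text
time: 4.35
eef_pos: [0.586, 0.2009, 0.1479]
tool_rot: [0.001, 0.902, 0.432, 0.001]
wrist_force: [1.6, -3.9, -0.7]
grip_width: 0.0156
finger_force: 1.9
```

Call:
{"api": "drive_tool", "payload": {
  "series": [
    [[-0.007, -0.208, 0], [0, 0, -4], 15],
    [[-0.007, -0.208, 0], [0, 0, -4], 15],
    [[-0.007, -0.208, 0], [0, 0, -4], 15],
    [[-0.007, -0.208, 0], [0, 0, -4], 15],
    [[-0.007, -0.208, 0], [0, 0, -4], 15],
    [[-0.007, -0.208, 0], [0, 0, -4], 15],
    [[-0.007, -0.208, 0], [0, 0, -4], 15],
    [[-0.007, -0.208, 0], [0, 0, -4], 15],
    [[-0.007, -0.208, 0], [0, 0, -4], 15],
    [[-0.007, -0.208, 0], [0, 0, -4], 15],
    [[-0.007, -0.208, 0], [0, 0, -4], 15],
    [[-0.007, -0.208, 0], [0, 0, -4], 15],
    [[-0.007, -0.208, 0], [0, 0, -4], 15],
    [[-0.007, -0.208, 0], [0, 0, -4], 15],
    [[-0.007, -0.208, 0], [0, 0, -4], 15],
    [[-0.007, -0.208, 0], [0, 0, -4], 15]
  ]
}}

```text
time: 5.95
eef_pos: [0.4932, 0.2142, 0.1483]
tool_rot: [0.002, 0.536, 0.844, 0.002]
wrist_force: [3.8, -0.3, -1.4]
grip_width: 0.0151
finger_force: 1.7
```

Call:
{"api": "drive_tool", "payload": {
  "series": [
    [[-0.007, -0.208, 0], [0, 0, -4], 15],
    [[-0.007, -0.208, 0], [0, 0, -4], 15],
    [[-0.007, -0.208, 0], [0, 0, -4], 15],
    [[-0.007, -0.208, 0], [0, 0, -4], 15],
    [[-0.007, -0.208, 0], [0, 0, -4], 15],
    [[-0.007, -0.208, 0], [0, 0, -4], 15],
    [[-0.007, -0.208, 0], [0, 0, -4], 15],
    [[-0.007, -0.208, 0], [0, 0, -4], 15],
    [[-0.007, -0.208, 0], [0, 0, -4], 15],
    [[-0.007, -0.208, 0], [0, 0, -4], 15],
    [[-0.007, -0.208, 0], [0, 0, -4], 15],
    [[-0.007, -0.208, 0], [0, 0, -4], 15],
    [[-0.007, -0.208, 0], [0, 0, -4], 15],
    [[-0.007, -0.208, 0], [0, 0, -4], 15],
    [[-0.007, -0.208, 0], [0, 0, -4], 15],
    [[-0.007, -0.208, 0], [0, 0, -4], 15],
    [[-0.007, -0.208, 0], [0, 0, -4], 15],
    [[-0.007, -0.208, 0], [0, 0, -4], 15],
    [[-0.002, -0.104, 0], [0, 0, -2], 15]
  ]
}}

```text
time: 7.85
eef_pos: [0.4419, 0.1207, 0.1482]
tool_rot: [0.002, -0.08, 0.997, 0.002]
wrist_force: [2.2, 3.3, 0.5]
grip_width: 0.0149
finger_force: 1.6
```

```bash
python3 - <<'E'
from h import *
p,R=cur();print(p,R.as_matrix()[:,1],state()["joint_positions"],state()["wrist_force"])
im,d=get_image("top");np.savez("pics/t2.npz",im=im,d=d)
cv2.imwrite("pics/t2.png",cv2.resize(im[160:300,180:320,::-1],(600,600),interpolation=cv2.INTER_CUBIC))
E
```

```text
[0.4418882  0.12069544 0.14822755] [-0.16019413  0.98708104  0.0029756 ] [-0.12884156  0.65762378 -0.37390578  2.14143769  0.55903099  0.43101547
  0.78602994] [2.17558299 3.33820614 0.52814751]
```

View pics/t2.png

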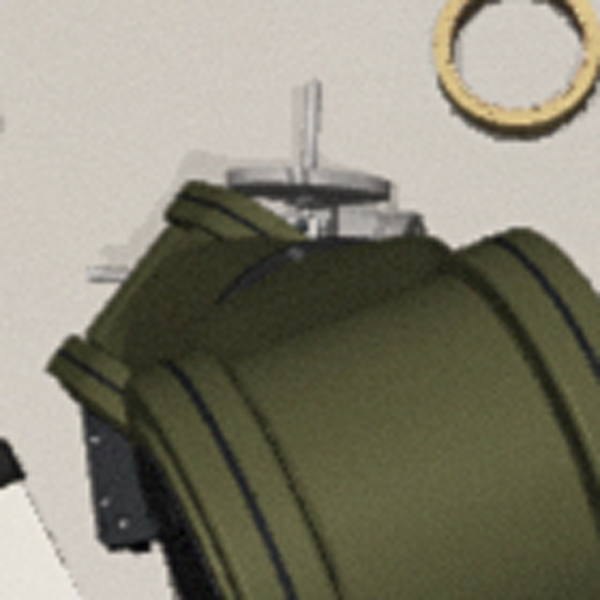

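The top view shows the arm covering the tree. The back prong tip is at crop (314,85) and its plate edge runs (228,178) to (388,188), so the fork is close to front. I'll lift off towards the rack and measure with a clear view.

```bash
python3 - <<'E'
from h import *
p,R=cur();u=p+[0,0,.102]
q,S=rows([(p+[0,0,.025],R),(p+[0,0,.05],R),(p+[0,0,.075],R),(u,R)],30,p,R)
rows(lin(u,99.2,[.5295,-.218,.2],12.5,15),40,q,S)
E
```

```text
[[[-0.0,0.0,-0.83],[0.0,0.0,0.0],30],[[-0.01,0.0,-0.84],[0.0,0.0,0.0],30],[[0.0,0.01,-0.83],[0.0,0.0,0.0],30],[[-0.0,-0.0,-0.9],[0.0,0.0,0.0],30]]
[[[-0.07,-0.78,0.11],[0.1,0.2,5.8],40],[[-0.15,-0.76,0.11],[0.0,-0.0,5.8],40],[[-0.23,-0.74,0.11],[0.0,-0.0,5.7],40],[[-0.3,-0.71,0.11],[0.0,-0.0,5.8],40],[[-0.37,-0.69,0.11],[0.0,-0.0,5.8],40],[[-0.44,-0.64,0.11],[0.0,-0.0,5.8],40],[[-0.5,-0.59,0.12],[0.0,-0.0,5.8],40],[[-0.55,-0.54,0.11],[0.0,-0.0,5.7],40],[[-0.61,-0.48,0.11],[0.0,-0.0,5.8],40],[[-0.66,-0.42,0.11],[0.0,-0.0,5.8],40],[[-0.69,-0.35,0.11],[0.0,-0.0,5.8],40],[[-0.72,-0.28,0.11],[0.0,-0.0,5.8],40],[[-0.75,-0.2,0.11],[-0.0,-0.0,5.7],40],[[-0.77,-0.13,0.11],[-0.0,-0.0,5.8],40],[[-0.77,-0.05,0.11],[-0.0,-0.0,5.8],40]]
```

Call:
{"api": "drive_tool", "payload": {
  "series": [
    [[0, 0, 0], [0, 0, 0], 30],
    [[0, 0, 0], [0, 0, 0], 30],
    [[0, 0, -0.83], [0, 0, 0], 30],
    [[0, 0, -0.83], [0, 0, 0], 30],
    [[0, 0, -0.83], [0, 0, 0], 30],
    [[0, 0, -0.9], [0, 0, 0], 30]
  ]
}}

```text
time: 8.5
eef_pos: [0.439, 0.1183, 0.2497]
tool_rot: [-0.001, -0.078, 0.997, -0.001]
wrist_force: [0.4, -1.6, -0.3]
grip_width: 0.0299
finger_force: 0.0
```

Call:
{"api": "drive_tool", "payload": {
  "series": [
    [[-0.07, -0.78, 0.11], [0, 0.2, 5.8], 40],
    [[-0.15, -0.76, 0.11], [0, 0, 5.8], 40],
    [[-0.23, -0.74, 0.11], [0, 0, 5.7], 40],
    [[-0.3, -0.71, 0.11], [0, 0, 5.8], 40],
    [[-0.37, -0.69, 0.11], [0, 0, 5.8], 40],
    [[-0.44, -0.64, 0.11], [0, 0, 5.8], 40],
    [[-0.5, -0.59, 0.12], [0, 0, 5.8], 40],
    [[-0.55, -0.54, 0.11], [0, 0, 5.7], 40],
    [[-0.61, -0.48, 0.11], [0, 0, 5.8], 40],
    [[-0.66, -0.42, 0.11], [0, 0, 5.8], 40],
    [[-0.69, -0.35, 0.11], [0, 0, 5.8], 40],
    [[-0.72, -0.28, 0.11], [0, 0, 5.8], 40],
    [[-0.75, -0.2, 0.11], [0, 0, 5.7], 40],
    [[-0.77, -0.13, 0.11], [0, 0, 5.8], 40],
    [[-0.77, -0.05, 0.11], [0, 0, 5.8], 40],
    [[0, 0, 0], [0, 0, 0], 40],
    [[0, 0, 0], [0, 0, 0], 40]
  ]
}}

```text
time: 10.2
eef_pos: [0.5261, -0.2185, 0.1987]
tool_rot: [-0.002, 0.627, 0.779, -0.002]
wrist_force: [-0.1, 0.4, -0.2]
grip_width: 0.0402
finger_force: 0.0
```

```bash
python3 - <<'E'
from h import *
p,R=cur();print(p,R.as_matrix()[:,1],state()["time"])
out=[]
for n,(x,y,w,h) in dict(top=(195,165,125,125),scene=(205,160,115,115)).items():
    im,d=get_image(n);np.savez(f"pics/{n}3.npz",im=im,d=d)
    out.append(cv2.resize(im[y:y+h,x:x+w,::-1],(400,400),interpolation=cv2.INTER_CUBIC))
cv2.imwrite("pics/c3.png",np.hstack(out))
p,R=cur();im,d=get_image("wrist");P=cloud("wrist",d,(p,R.as_matrix()))
s=P[(d>0)&(np.hypot(P[...,0]-.5295,P[...,1]+.218)<.055)&(P[...,2]>.068)&(P[...,2]<.106)]
w,V=np.linalg.eigh(np.cov(s[:,:2].T));print(len(s),s.mean(0),s[:,2].max(),w**.5,V[:,0],s.min(0),s.max(0))
t=s[s[:,2]>.094];print(t.mean(0),len(t));n=V[:,0]*np.sign(V[0,0]);print((s[:,:2]@n).min(),(s[:,:2]@n).max(),np.array([.5295,-.218])@n)
E
```

```text
[ 0.52605859 -0.21851903  0.19874789] [ 0.97675872  0.21427615 -0.00530449] 10.2
1051 [ 0.53052894 -0.21068049  0.09019857] 0.09873748100934054 [0.00227486 0.02024004] [-0.9757894  -0.21871225] [ 0.520166   -0.25343725  0.06805517] [ 0.54339091 -0.178799    0.09873748]
[ 0.53201199 -0.21750095  0.09576746] 439
0.4679815487423613 0.47562469284563136 0.46900121479431983
```

View pics/c3.png

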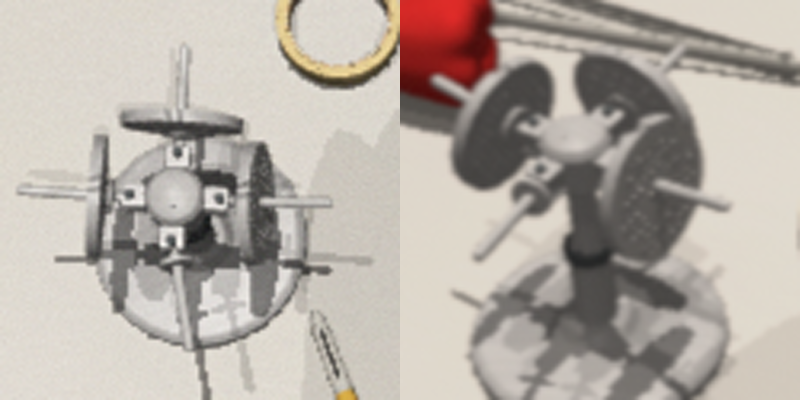

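The top crop shows tips left (18,190), right (330,202), back (184,48) and bare (192,346), with the hub at (175,193). The bare prong now points to the front, end leaning to the right. The scene crop shows all three plates still on.

```bash
python3 - <<'E'
from h import *
T={k:cast("top",195+a*.3125,165+b*.3125,z) for k,(a,b,z) in dict(left=(18,190,.16),right=(330,202,.16),back=(184,48,.16),bare=(192,346,.16),hub=(175,193,.169)).items()}
for k in T: print(k,T[k].round(4))
x=T["left"]-T["right"];print("L-R az",np.degrees(np.arctan2(x[1],x[0]))+90, "back az",np.degrees(np.arctan2(*(T["back"]-(T["left"]+T["right"])/2)[[1,0]])))
for n in("top","scene"):
    z=np.load(f"pics/{n}3.npz");P=cloud(n,z["d"]);a=P[z["d"]>0]
    print("hub",a[(np.hypot(a[:,0]-.529,a[:,1]-.131)<.025)&(a[:,2]>.165)&(a[:,2]<.175)].mean(0))
    q=a[(a[:,0]<.475)&(a[:,0]>.41)&(abs(a[:,1]-.12)<.03)&(a[:,2]>.145)&(a[:,2]<.172)]
    c=q.mean(0);w,V=np.linalg.eigh(np.cov((q-c).T));v=V[:,2];v*=-np.sign(v[0]);print(n,len(q),c,v,np.degrees(np.arctan2(v[1],v[0])),"tip",q[q[:,0].argmin()])
p,R=cur();c=np.array([.532,-.217,.080]);print(p)
rows([(p+(c-p)*t,down(12.5)) for t in (.2,.4,.6,.8,1)],40)
E
```

```text
left [0.5355 0.2367 0.16  ]
right [0.5255 0.0304 0.16  ]
back [0.6323 0.1284 0.16  ]
bare [0.4306 0.1202 0.16  ]
hub [0.5305 0.1317 0.169 ]
L-R az 177.21639735301034 back az -2.8726594463575514
hub [0.53032155 0.13357211 0.1680285 ]
top 74 [0.45126203 0.12661005 0.159929  ] [-0.97500616 -0.17816353  0.13274312] -169.6445527087219 tip [0.4283014  0.12181473 0.1634283 ]
hub [0.53014561 0.13042724 0.16691753]
scene 75 [0.45040016 0.12296757 0.15871349] [-0.9743055  -0.17905739  0.13662812] -169.58641113227065 tip [0.42895106 0.12189991 0.16094494]
[ 0.52666382 -0.21745472  0.19924173]
[[[-0.01,0.04,0.79],[-0.2,-0.1,-0.0],40],[[-0.0,0.03,0.8],[-0.0,-0.0,-0.0],40],[[-0.01,0.04,0.79],[-0.0,-0.0,-0.0],40],[[-0.0,0.04,0.8],[-0.0,-0.0,-0.0],40],[[-0.01,0.03,0.79],[-0.0,-0.0,-0.0],40]]
```

The fork is at azimuth 177.2°, 2.8° short of front. Before fetching the plate, I'll nudge the right-hand prong about 5 mm in +x.

Call:
{"api": "drive_tool", "payload": {
  "series": [
    [[0.85, 0.2, 0], [0, 0, 6.3], 40],
    [[0.85, 0.1, 0], [0, 0, 6.2], 40],
    [[0.85, 0, 0], [0, 0, 0], 40],
    [[0.85, 0, 0], [0, 0, 0], 40],
    [[0.85, 0, 0], [0, 0, 0], 40],
    [[0.85, 0, 0], [0, 0, 0], 40],
    [[0.85, 0, 0], [0, 0, 0], 40],
    [[0.85, 0, 0], [0, 0, 0], 40],
    [[0.85, 0, 0], [0, 0, 0], 40],
    [[0.85, 0, 0], [0, 0, 0], 40],
    [[0, 0, 0], [0, 0, 0], 40],
    [[0, 0, 0], [0, 0, 0], 40]
  ]
}}

```text
time: 11.55
eef_pos: [0.5279, 0.0375, 0.1993]
tool_rot: [-0.001, 0.707, 0.707, -0.001]
wrist_force: [-0.2, -0.6, -0.1]
grip_width: 0.0396
finger_force: 0.0
```

Call:
{"api": "drive_tool", "payload": {
  "series": [
    [[0, 0, 0.6], [0, 0, 0], 40],
    [[0, 0, 0.6], [0, 0, 0], 40],
    [[0, 0, 0.55], [0, 0, 0], 40],
    [[0, 0.2, 0], [0, 0, 0], 40],
    [[0, 0.15, 0], [0, 0, 0], 40],
    [[0, 0.1, 0], [0, 0, 0], 40],
    [[0, 0.07, 0], [0, 0, 0], 40],
    [[0, 0.07, 0], [0, 0, 0], 40],
    [[0, 0.07, 0], [0, 0, 0], 40],
    [[0, 0, 0], [0, 0, 0], 40]
  ]
}}

```text
time: 12.55
eef_pos: [0.5477, 0.0362, 0.1467]
tool_rot: [-0.001, 0.708, 0.706, -0.002]
wrist_force: [-2.6, -1.4, 2.0]
grip_width: 0.0403
finger_force: 1.3
```

Call:
{"api": "drive_tool", "payload": {
  "series": [
    [[0, -0.3, 0], [0, 0, 0], 40],
    [[0, -0.3, -0.6], [0, 0, 0], 40],
    [[0, 0, -0.7], [0, 0, 0], 40],
    [[0, 0, -0.6], [0, 0, 0], 40],
    [[-0.85, 0, 0], [0, 0, 0], 40],
    [[-0.85, 0, 0], [0, 0, 0], 40],
    [[-0.85, 0, 0], [0, 0, 0], 40],
    [[-0.85, 0, 0], [0, 0, 0], 40],
    [[-0.85, 0, 0], [0, 0, 0], 40],
    [[-0.85, 0, 0], [0, 0, 0], 40],
    [[-0.85, 0, 0], [0, 0, 0], 40],
    [[-0.85, 0, 0], [0, 0, 0], 40],
    [[-0.85, 0, 0], [0, 0, -6.3], 40],
    [[-0.85, 0, 0], [0, 0, -6.2], 40],
    [[0, 0, 0], [0, 0, 0], 40],
    [[0, 0, 0], [0, 0, 0], 40]
  ]
}}

```text
time: 14.15
eef_pos: [0.5323, -0.218, 0.2036]
tool_rot: [-0.001, 0.628, 0.778, -0.001]
wrist_force: [0.4, 0.3, 0.4]
grip_width: 0.0401
finger_force: 0.0
```

```bash
python3 - <<'E'
from h import *
im,d=get_image("top");np.savez("pics/top4.npz",im=im,d=d)
cv2.imwrite("pics/c4.png",cv2.resize(im[165:290,195:320,::-1],(500,500),interpolation=cv2.INTER_CUBIC))
for n in("top","scene"):
    if n=="scene": im,d=get_image(n)
    P=cloud(n,d);a=P[d>0]
    q=a[(a[:,0]<.475)&(a[:,0]>.41)&(abs(a[:,1]-.12)<.03)&(a[:,2]>.145)&(a[:,2]<.172)]
    c=q.mean(0);w,V=np.linalg.eigh(np.cov((q-c).T));v=V[:,2];v*=-np.sign(v[0]);print(n,len(q),c,v,np.degrees(np.arctan2(v[1],v[0])),"tip",q[q[:,0].argmin()])
p,R=cur();c=np.array([.532,-.217,.080]);print(p)
rows([(p+(c-p)*t,down(12.5)) for t in (.2,.4,.6,.8,1)],40)
E
```

```text
top 73 [0.4517757  0.1238694  0.15972927] [-0.96665379 -0.21563998  0.1381298 ] -167.42443118212063 tip [0.42866894 0.11804531 0.16026591]
scene 74 [0.45065092 0.12010852 0.15859918] [-0.96646018 -0.21299909  0.14347858] -167.57121689678397 tip [0.42886555 0.11740052 0.1606609 ]
[ 0.53239449 -0.21640841  0.20367381]
[[[-0.0,-0.0,0.82],[-0.2,-0.1,-0.1],40],[[-0.01,-0.01,0.83],[0.0,0.0,-0.0],40],[[-0.0,0.0,0.82],[0.0,0.0,-0.0],40],[[-0.0,-0.0,0.83],[0.0,0.0,-0.0],40],[[-0.01,-0.01,0.82],[0.0,0.0,-0.0],40]]
```

View pics/c4.png

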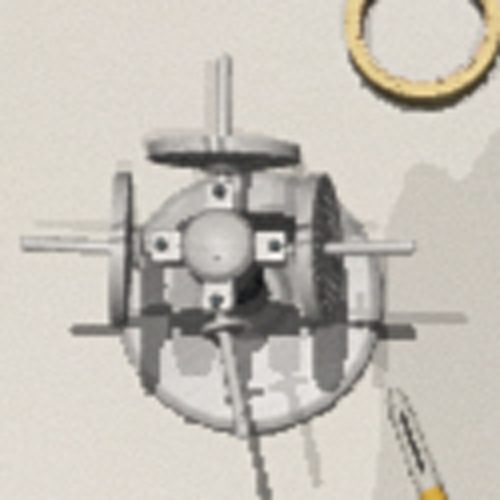

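The top crop shows left tip (22,243), right tip (412,246) and hub (218,245). The fork is now within about 1° of the front, and the bare tip is at (243,430). Next I'll grasp the plate.

Call:
{"api": "drive_tool", "payload": {
  "series": [
    [[0, 0, 0.9], [0, 0, 0], 30],
    [[0, 0, 0.9], [0, 0, 0], 30],
    [[0, 0, 0.9], [0, 0, 0], 30],
    [[0, 0, 0.9], [0, 0, 0], 30],
    [[0, 0, 0.52], [0, 0, 0], 30],
    [[0, 0, 0], [0, 0, 0], 30],
    [[0, 0, 0], [0, 0, 0], 15],
    [[0, 0, 0], [0, 0, 0], 5],
    [[0, 0, 0], [0, 0, 0], 5],
    [[0, 0, 0], [0, 0, 0], 5],
    [[0, 0, 0], [0, 0, 0], 5]
  ],
  "squeeze": 25
}}

```text
time: 15.35
eef_pos: [0.5325, -0.2183, 0.0811]
tool_rot: [-0.0, 0.627, 0.779, -0.001]
wrist_force: [-0.1, 0.5, 6.3]
grip_width: 0.0077
finger_force: 25.0
```

Call:
{"api": "drive_tool", "payload": {
  "series": [
    [[0, 0, -0.3], [0, 0, 0], 5],
    [[0, 0, -0.7], [0, 0, 0], 5],
    [[0, 0, -0.9], [0, 0, 0], 5],
    [[0, 0, -0.9], [0, 0, 0], 5],
    [[0, 0, -0.7], [0, 0, 0], 5],
    [[0.4, -0.06, 0], [0, 0, 0], 5],
    [[0.83, -0.13, 0], [0, 0, 0], 5],
    [[0.83, -0.13, 0], [0, 0, 0], 5],
    [[0.83, -0.13, 0], [0, 0, 0], 5],
    [[0.83, -0.13, 0], [0, 0, 0], 5],
    [[0.83, -0.13, 0], [0, 0, 0], 5],
    [[0.83, -0.13, 0], [0, 0, 0], 5],
    [[0.83, -0.13, 0], [0, 0, 0], 5],
    [[0.83, -0.13, 0], [0, 0, 0], 5],
    [[0.83, -0.13, 0], [0, 0, 0], 5],
    [[0.83, -0.13, 0], [0, 0, 0], 5],
    [[0.83, -0.13, 0], [0, 0, 0], 5],
    [[0.83, -0.13, 0], [0, 0, 0], 5],
    [[0.83, -0.13, 0], [0, 0, 0], 5],
    [[0.43, -0.07, 0], [0, 0, 0], 5]
  ]
}}

```text
time: 17.35
eef_pos: [0.4018, 0.1129, 0.1846]
tool_rot: [-0.003, 0.626, 0.78, -0.002]
wrist_force: [-0.2, 0.1, -2.9]
grip_width: 0.0076
finger_force: 25.0
```

```bash
python3 - <<'E'
from h import *
p,R=cur();print(p,R.as_matrix()[:,1],state()["time"],state()["wrist_force"])
im,d=get_image("scene");np.savez("pics/s5.npz",im=im,d=d)
m=camera_model("scene");f,cx,cy=K(m)
def pr(X): c=m["R"]@X+m["t"];return f*c[0]/c[2]+cx,f*c[1]/c[2]+cy
u,v=pr(p+[0,0,-.022]);print(u,v)
u,v=int(u)-50,int(v)-50;print(u,v)
a=cv2.resize(im[v:v+100,u:u+100,::-1],(500,500),interpolation=cv2.INTER_CUBIC)
iw,dw=get_image("wrist");np.savez("pics/w5.npz",im=iw,d=dw)
cv2.imwrite("pics/c5.png",np.hstack([a,cv2.resize(iw[80:480,120:360,::-1],(300,500))]))
E
```

```text
[0.40175776 0.1129164  0.18459473] [ 0.9762194   0.21668691 -0.00651687] 17.35 [-0.17250043  0.08127729 -2.87164576]
220.2261348291663 243.3572202365329
170 193
```

View pics/c5.png

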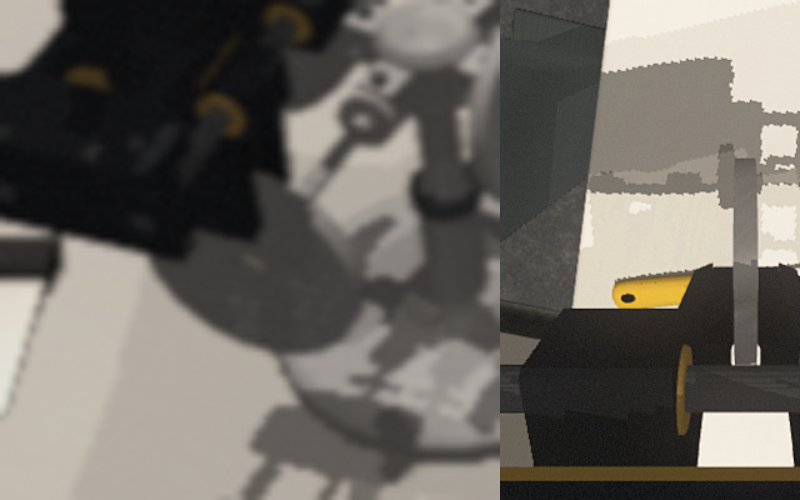

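The scene crop shows the held plate at crop (265,275), hanging below the fingers with its bore in shadow. The bare prong is just beyond it, at (330,165). I'll find the plate centre from its rim, using depth.

```bash
cat > m5.py <<'E'
from h import *
from scipy.optimize import least_squares
def plate(d,n,p,R):
    P=cloud(n,d,(p,R)) ;Q=(P-p)@R   # tool frame
    k=(d>0)&(abs(Q[...,1])<.010)&(abs(Q[...,0])<.05)&(Q[...,2]<.075)&(Q[...,2]>(.004 if n=="scene" else -.04))
    return P,Q,k
if __name__=="__main__":
    p=np.array([.40176,.11292,.18459]);R=quatR([-.003,.626,.78,-.002]);R=cur()[1].as_matrix()
    z=np.load("pics/s5.npz");P,Q,k=plate(z["d"],"scene",p,R);q=Q[k]
    print(len(q),q.min(0),q.max(0),np.median(q[:,1]))
    # rim: outer points per angle about the guess
    for g in range(2):
        c0=np.array([0,.022]) if g==0 else s.x
        th=np.arctan2(q[:,2]-c0[1],q[:,0]-c0[0]);r=np.hypot(q[:,0]-c0[0],q[:,2]-c0[1]);E=[]
        for a in np.radians(np.arange(-40,220,8)):
            j=abs(np.angle(np.exp(1j*(th-a))))<.07
            if j.sum()>3: i=np.where(j)[0][r[j].argmax()];E.append(q[i])
        E=np.array(E);s=least_squares(lambda c:np.hypot(E[:,0]-c[0],E[:,2]-c[1])-.041,[0,.022],loss="soft_l1",f_scale=.001)
        print("centre tool x,z",s.x,np.abs(s.fun).mean(),len(E))
    z=np.load("pics/w5.npz");P,Q,k=plate(z["d"],"wrist",p,R);q=Q[k&(Q[...,0]>.012)]
    print("wrist rim",len(q),q.min(0),q.max(0),np.median(q[:,1]))
    s=least_squares(lambda c:np.hypot(q[:,0]-c[0],q[:,2]-c[1])-.041,[0,.022],loss="soft_l1",f_scale=.001);print("centre by rim",s.x,np.abs(s.fun).mean())
    a=P[(z["d"]>0)&(P[...,2]>.145)&(P[...,2]<.172)&(P[...,0]>.415)&(P[...,0]<.475)&(abs(P[...,1]-.12)<.03)]
    if len(a)>10:
        c=a.mean(0);w,V=np.linalg.eigh(np.cov((a-c).T));v=V[:,2];v*=-np.sign(v[0]);print("prong",len(a),c,v,a[a[:,0].argmin()],a[a[:,0].argmax()])
E
python3 m5.py
```

```text
768 [-0.04192481 -0.00709238  0.00412409] [0.03913129 0.00448691 0.06721654] -0.00426185109166859
centre tool x,z [-0.00098542  0.02509794] 0.004042190246572899 31
centre tool x,z [-0.00098897  0.02498763] 0.0038920068631020793 32
wrist rim 1843 [ 0.01202998 -0.00379693 -0.01635125] [0.04140427 0.00424049 0.03103582] 0.0001527675077792397
centre by rim [0.00020805 0.02467529] 0.0004200012749923196
prong 1167 [0.45236138 0.12212578 0.15931863] [-0.96642551 -0.21801092  0.13598885] [0.430427   0.1174375  0.16062581] [0.47498016 0.12607296 0.15772786]
```

Call:
{"api": "drive_tool", "payload": {
  "series": [
    [[-0.1, -0.02, 0], [0, 0, 0], 5],
    [[0, 0.17, 0], [0, 0, 0], 5],
    [[0, 0.17, 0], [0, 0, 0], 5],
    [[0, 0.17, 0], [0, 0, 0], 5],
    [[0, 0.17, 0], [0, 0, 0], 5],
    [[0, 0.1, 0], [0, 0, 0], 5],
    [[0, 0.1, 0], [0, 0, 0], 5],
    [[0, 0.1, 0], [0, 0, 0], 5],
    [[0, 0.1, 0], [0, 0, 0], 5],
    [[0, 0, 0], [0, 0, 0], 5]
  ]
}}

```text
time: 18.45
eef_pos: [0.4363, 0.1152, 0.1852]
tool_rot: [-0.001, 0.627, 0.779, -0.001]
wrist_force: [-1.6, 1.2, -4.3]
grip_width: 0.0076
finger_force: 25.0
```

```bash
cat > m6.py <<'E'
from m5 import *
p,R=cur();R=R.as_matrix();c=p+R@[.0002,0,.0247];x=c[0]
print("centre",c,"axis y,z there",.1213+.2256*(x-.4524),.1568-.1407*(x-.4524),state()["wrist_force"],state()["moment"])
d=get_image("wrist")[1];P,Q,k=plate(d,"wrist",p,R);q=Q[k&(Q[...,0]>.012)]
s=least_squares(lambda c:np.hypot(q[:,0]-c[0],q[:,2]-c[1])-.041,[0,.022],loss="soft_l1",f_scale=.001);print("rim",s.x,np.median(q[:,1]))
a=P[(d>0)&(P[...,2]>.145)&(P[...,2]<.172)&(P[...,0]>.415)&(P[...,0]<.475)&(abs(P[...,1]-.12)<.03)&(abs(Q[...,1])>.007)]
if len(a)>10:
    c=a.mean(0);w,V=np.linalg.eigh(np.cov((a-c).T));v=V[:,2];v*=-np.sign(v[0]);print("prong",len(a),c,v,a[a[:,0].argmin()],a[a[:,0].argmax()])
E
python3 m6.py
```

```text
centre [0.43614175 0.1153548  0.16051153] axis y,z there 0.11763213876706109 0.15908753579554302 [-1.57537843  1.24344449 -4.26565684] [0.48724934 0.29614045 0.00562669]
rim [0.00028673 0.02470104] 0.00015175758721024145
prong 883 [0.45825444 0.1250319  0.15848241] [-0.96474241 -0.22246582  0.14064509] [0.44172553 0.12333063 0.16103508] [0.47499424 0.12833692 0.15707571]
```

Call:
{"api": "drive_tool", "payload": {
  "series": [
    [[0.035, 0, 0.03], [0, 0, 0], 5],
    [[0.035, 0.05, 0.03], [0, 0, 0], 5],
    [[0, 0.12, 0.017], [0, 0, 0], 5],
    [[0, 0.14, 0.02], [0, 0, 0], 5],
    [[0, 0.14, 0.02], [0, 0, 0], 5],
    [[0, 0.14, 0.02], [0, 0, 0], 5],
    [[0, 0, 0], [0, 0, 0], 5]
  ]
}}

```text
time: 19.2
eef_pos: [0.4539, 0.1206, 0.1811]
tool_rot: [-0.001, 0.627, 0.779, -0.001]
wrist_force: [-0.3, -0.2, -3.7]
grip_width: 0.0074
finger_force: 25.0
```

```bash
python3 m6.py
```

```text
centre [0.45382925 0.12078388 0.15641582] axis y,z there 0.12162243894865549 0.156598904432288 [-0.32222812 -0.19903622 -3.66002974] [-0.10405274  0.0293061   0.00869199]
rim [0.00014222 0.02469007] 0.00015228691739777343
prong 855 [0.45249821 0.12385426 0.15928401] [-0.96681429 -0.2162636   0.1360154 ] [0.43008715 0.11832835 0.16033408] [0.47498269 0.1265813  0.15703964]
```

Call:
{"api": "drive_tool", "payload": {
  "series": [
    [[0.02, 0.14, 0.02], [0, 0, 0], 5],
    [[0, 0.14, 0.02], [0, 0, 0], 5],
    [[0, 0.14, 0.02], [0, 0, 0], 5],
    [[0, 0.12, 0.017], [0, 0, 0], 5],
    [[0, 0.08, 0.011], [0, 0, 0], 5],
    [[0, 0.08, 0.011], [0, 0, 0], 5],
    [[0, 0.05, 0.007], [0, 0, 0], 5],
    [[0, 0, 0], [0, 0, 0], 5]
  ]
}}

```text
time: 20.05
eef_pos: [0.475, 0.1258, 0.1779]
tool_rot: [-0.001, 0.627, 0.779, -0.001]
wrist_force: [0.1, 1.0, -2.7]
grip_width: 0.0077
finger_force: 25.0
```

```bash
python3 m6.py
```

```text
centre [0.47487466 0.12599727 0.15319427] axis y,z there 0.12637028263646097 0.15363781574933486 [ 0.10488994  0.9533465  -2.66234698] [-0.0328589   0.02799367 -0.01458274]
rim [0.00015976 0.02467033] 0.00015252499608433211
prong 1068 [0.44879157 0.12304984 0.15984367] [-0.96529753 -0.22287889  0.13610908] [0.43006349 0.1188028  0.16036205] [0.46789001 0.12359816 0.15775368]
```

Call:
{"api": "drive_tool", "payload": {
  "series": [
    [[0, 0.04, 0.015], [0, 0, 0], 5],
    [[0, 0.04, 0.015], [0, 0, 0], 5],
    [[0, 0.03, 0.01], [0, 0, 0], 5],
    [[0, 0.03, 0.01], [0, 0, 0], 5],
    [[0, 0, 0], [0, 0, 0], 5]
  ]
}}

```text
time: 20.6
eef_pos: [0.4791, 0.1267, 0.1764]
tool_rot: [-0.001, 0.627, 0.779, -0.001]
wrist_force: [0.8, 0.4, -2.2]
grip_width: 0.0078
finger_force: 25.0
```

Call:
{"api": "drive_tool", "payload": {
  "series": [
    [[0, 0.03, 0.004], [0, 0, 0], 5],
    [[0, 0.03, 0.004], [0, 0, 0], 5],
    [[0, 0, 0], [0, 0, 0], 5]
  ]
}}

```text
time: 20.9
eef_pos: [0.4809, 0.1271, 0.1762]
tool_rot: [-0.001, 0.627, 0.779, -0.001]
wrist_force: [-0.7, -0.2, -2.3]
grip_width: 0.0078
finger_force: 25.0
```

Call:
{"api": "drive_tool", "payload": {
  "series": [
    [[0, 0.03, 0.004], [0, 0, 0], 5],
    [[0, 0.03, 0.004], [0, 0, 0], 5],
    [[0, 0, 0], [0, 0, 0], 5]
  ]
}}

```text
time: 21.2
eef_pos: [0.4825, 0.1275, 0.1759]
tool_rot: [-0.001, 0.627, 0.779, -0.001]
wrist_force: [0.2, 0.4, -3.8]
grip_width: 0.0077
finger_force: 25.0
```

Call:
{"api": "drive_tool", "payload": {
  "series": [
    [[0, 0.03, 0.004], [0, 0, 0], 5],
    [[0, 0.03, 0.004], [0, 0, 0], 5],
    [[0, 0, 0], [0, 0, 0], 5]
  ]
}}

```text
time: 21.5
eef_pos: [0.483, 0.1275, 0.1754]
tool_rot: [-0.002, 0.627, 0.779, -0.002]
wrist_force: [-2.8, -0.8, -1.1]
grip_width: 0.0077
finger_force: 25.0
```

```bash
python3 m6.py; python3 - <<'E'
from h import *
p,R=cur();im,d=get_image("wrist");np.savez("pics/w7.npz",im=im,d=d)
ts=get_image("scene")[0]
cv2.imwrite("pics/c7.png",np.hstack([cv2.resize(im[:,:,::-1],(480,400)),cv2.resize(ts[160:280,200:296,::-1],(320,400),interpolation=cv2.INTER_CUBIC)]))
E
```

```text
centre [0.48282351 0.12766501 0.1507168 ] axis y,z there 0.12816354322265 0.15251941253800153 [-2.77069994 -0.76768273 -1.05550384] [-0.17801552  0.82777716  0.00926783]
rim [6.47827228e-06 2.46259121e-02] 0.00034558896880309143
prong 1308 [0.45220456 0.12387956 0.15927062] [-0.96387562 -0.22744053  0.13861671] [0.43014081 0.11887041 0.16055101] [0.47497844 0.12956383 0.15536414]
```

View pics/c7.png

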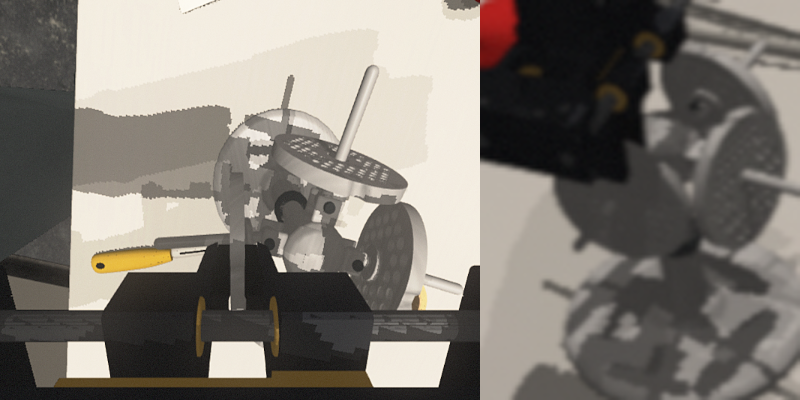

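The scene crop shows the plate on the prong, with the tip protruding at (580,243). The wrist view shows the plate square to the collar, and contact has begun at 2.8 N. I'll press a little more and then release.

Call:
{"api": "drive_tool", "payload": {
  "series": [
    [[0, 0.03, 0.004], [0, 0, 0], 5],
    [[0, 0.03, 0.004], [0, 0, 0], 5],
    [[0, 0, 0], [0, 0, 0], 5],
    [[0, 0, 0], [0, 0, 0], 5]
  ]
}}

```text
time: 22.05
eef_pos: [0.4836, 0.1276, 0.1751]
tool_rot: [-0.003, 0.627, 0.779, -0.003]
wrist_force: [-5.9, -1.2, 0.8]
grip_width: 0.0078
finger_force: 25.1
```

Call:
{"api": "drive_tool", "payload": {
  "series": [
    [[0, 0, 0], [0, 0, 0], 12],
    [[0, -0.03, 0], [0, 0, 0], 16],
    [[0, -0.03, 0], [0, 0, 0], 18],
    [[0, 0, 0], [0, 0, 0], 18],
    [[0, 0, 0], [0, 0, 0], 18]
  ]
}}

```text
time: 22.55
eef_pos: [0.4847, 0.128, 0.1756]
tool_rot: [-0.001, 0.627, 0.779, -0.001]
wrist_force: [-0.8, 0.1, 0.0]
grip_width: 0.0182
finger_force: 0.0
```

```bash
python3 m6.py; python3 - <<'E'
from m5 import *
p,R=cur();R=R.as_matrix();d=get_image("wrist")[1];P,Q,k=plate(d,"wrist",p,R)
q=Q[k&(Q[...,0]>.012)]
for lo in(-.02,-.01,0,.01,.02):
    j=q[(q[:,2]>lo)&(q[:,2]<lo+.01)];print(lo,len(j),j[:,1].min().round(4),j[:,1].max().round(4)) if len(j) else 0
E
```

```text
centre [0.48458413 0.12814822 0.15086667] axis y,z there 0.12856073996200723 0.15227169276305666 [-0.84318911  0.06731295  0.03676324] [-0.11020855  0.03840615  0.06556898]
rim [-0.00030507  0.02589813] -0.00025791220682307473
prong 1285 [0.45221355 0.12393066 0.15927136] [-0.96347147 -0.22889668  0.13902892] [0.43032624 0.11943368 0.1602478 ] [0.47497752 0.12666174 0.15730525]
-0.02 362 -0.0015 0.0062
-0.01 823 -0.0029 0.0062
0 500 -0.004 0.0052
0.01 317 -0.0052 0.0078
0.02 186 -0.0059 0.0076
```

The plate has settled with its top leaning inward, flush to the sloped collar. I'll lift straight clear and retreat to the robot's right.

Call:
{"api": "drive_tool", "payload": {
  "series": [
    [[0, 0, 0], [0, 0, 0], 26],
    [[0, 0, 0], [0, 0, 0], 26],
    [[0, 0, -0.3], [0, 0, 0], 26],
    [[0, 0, -0.5], [0, 0, 0], 26],
    [[0, 0, -0.9], [0, 0, 0], 26],
    [[0, 0, -0.9], [0, 0, 0], 26],
    [[-0.5, 0, 0], [0, 0, 0], 26],
    [[-0.9, 0, 0], [0, 0, 0], 26],
    [[-0.9, 0, 0], [0, 0, 0], 26],
    [[-0.9, 0, 0], [0, 0, 0], 26],
    [[-0.9, 0, 0], [0, 0, 0], 26],
    [[-0.9, 0, 0], [0, 0, 0], 26],
    [[-0.9, 0, 0], [0, 0, 0], 26],
    [[-0.9, 0, 0], [0, 0, 0], 26],
    [[-0.5, 0, 0], [0, 0, 0], 26],
    [[0, 0, 0], [0, 0, 0], 26],
    [[0, 0, 0], [0, 0, 0], 26]
  ]
}}

```text
time: 24.35
eef_pos: [0.531, -0.0849, 0.2534]
tool_rot: [-0.002, 0.627, 0.779, -0.001]
wrist_force: [0.3, 0.2, 0.0]
grip_width: 0.0261
finger_force: 0.0
```

```bash
python3 - <<'E'
from h import *
out=[]
for n,(x,y,w,h) in dict(top=(195,165,125,125),scene=(205,160,115,115)).items():
    im,d=get_image(n);np.savez(f"pics/{n}8.npz",im=im,d=d)
    out.append(cv2.resize(im[y:y+h,x:x+w,::-1],(400,400),interpolation=cv2.INTER_CUBIC))
cv2.imwrite("pics/c8.png",np.hstack(out))
E
```

```text
(no output)
```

View pics/c8.png

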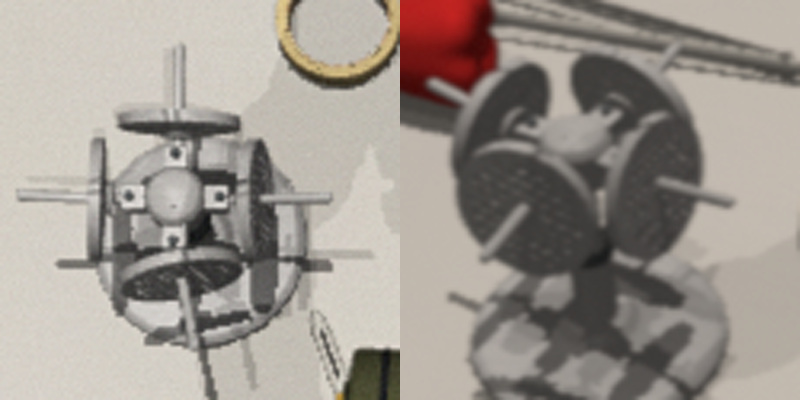

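The top crop shows four plates on the tree, tips left (18,193), right (330,198) and bare (192,346). The scene crop shows the new plate hanging in front at (525,205). I'll check the seating and fork angle numerically, with the right plate as comparison.

```bash
python3 - <<'E'
from h import *
T={k:cast("top",195+a*.3125,165+b*.3125,.16) for k,(a,b) in dict(left=(18,193),right=(330,198),back=(179,46)).items()}
x=T["left"]-T["right"];print("fork az",np.degrees(np.arctan2(x[1],x[0]))+90, np.degrees(np.arctan2(*(T["back"]-(T["left"]+T["right"])/2)[[1,0]])))
z=np.load("pics/scene8.npz");P=cloud("scene",z["d"]);a=P[z["d"]>0]
ax=np.array([.5302,.132])
for name,th in(("new",192.5),("right",268.5)):
    pin=np.r_[ax+.03*np.array([np.cos(np.radians(178.7 if name=="new" else 268.7)),np.sin(np.radians(178.7 if name=="new" else 268.7))]),.15]
    e=np.array([np.cos(np.radians(th)),np.sin(np.radians(th)),0]);t=np.array([-e[1],e[0],0])
    q=a-pin;s=q@e;l=q@t
    rod=(s>.035)&(s<.09)&(abs(l)<.01)&(abs(q[:,2]-s*.14)<.012);print(name,"rod",rod.sum(),"tip s",np.sort(s[rod])[-4:])
    k=(s>.005)&(s<.045)&(abs(l)<.03)&(abs(q[:,2])<.033)&(np.hypot(l,q[:,2])>.012)
    A=np.c_[l[k],q[k,2],np.ones(k.sum())];b=s[k]
    for _ in range(6):
        c=np.linalg.lstsq(A,b,rcond=None)[0];r=b-A@c;j=abs(r)<.004;A,b=A[j],b[j]
    print("front face at axis s=",c[2]+c[1]*.003,"slopes",c[:2],len(b),r.std())
E
```

```text
fork az 178.52955316348812 -0.9409617803652157
new rod 62 tip s [0.07180631 0.07220419 0.07290521 0.07292205]
front face at axis s= 0.02202925562469889 slopes [ 0.01839786 -0.11826095] 638 0.0015835719180477827
right rod 72 tip s [0.07227648 0.07291723 0.0744166  0.07479585]
front face at axis s= 0.02560184361607657 slopes [-0.01127375 -0.13192797] 501 0.001134804879992981
```

```bash
python3 -c "
from plant import *
print(sign_off())"
```

```text
the job is handed in; nothing more can be done
None
```

The plate hangs on the formerly bare prong, pushed home against the collar and released; the fork points to the front within about 1.5°, the other three plates are still on, and the job was handed in at about 24.5 s.

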